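# Clamp the bottle and take off its push-and-turn cap

### The arm

A 6-joint arm with a two-finger parallel gripper is mounted at the origin on a cart in front of the work surface, level with it; the furniture and walls round the work are solid. World frame = base frame: x ahead of the robot, y to its left, z up, the work surface at z = 0. Lengths are in m, angles in rad, forces in N, time in s.
With the tool pointing down it reaches from about 0.3 to 0.875 m from the base axis. Payload 6.4 kg.
Tool frame: the origin (TCP) lies between the finger pads; the fingertips stand 11 mm ahead of it and the grasp point (between the pads) lies 8 mm behind it (ctrl.tcp_to_tips is the y of the fingertips in the tool frame, in m); y points along the fingers, x is the direction in which the jaws open and shut, and the axes are right-handed (so a half turn about y gives the same grasp; the last joint's range is limited). The gripper opens to 85 mm and grips with 20 to 120 N. Pads are 22 mm wide; open, the fingers measure 114 mm over their backs; the gripper's body (76 mm by 85 mm) begins 54 mm behind the grasp point. The pads swing forward as they close: fully open they stand 13 mm farther back than shut.
Start: joints at [1.133, 0.181, 1.607, -0, 1.354, -0.206], TCP at [0.132, 0.56, 0.242] pointing down, gripper open.
Joint ranges: [-2.99, 2.99], [-0.89, 2.07], [0.3, 2.58], [-1.14, 4.28], [0, 2.63], [-3.12, 3.12]. Speed limits (rad/s): [2.57, 2.57, 3.01, 3.14, 3.14, 3.14].

### API

Orientations are given as a unit quaternion [w, x, y, z].
In Python, from bench import ctrl gives the robot as it stands.
- The arm moves only by the tool apply_moves, never from a script. Its argument "plan" is text: rows parted by semicolons, each of 7 numbers parted by spaces: the shift along the tool's x, y, z each as a share of 0.05 m, from -1 to 1, then the turn, a rotation vector about the tool's x, y, z each as a share of 0.12 rad, from -1 to 1, then the opening, from 0 (shut) to 1 (fully open). In form: dx dy dz wx wy wz claw; .... A call has exactly 5 rows; each row shifts and turns the commanded pose from where the row before left it, along the tool's axes as they then stand; what a row does not reach is not made up. A row lasts 1/10 s, in which the tool goes at most 50 mm and 8.59 degrees, less where a joint would pass 70% of its speed; a pose out of reach is approached as far as the arm can. A call with a number of a shift or a turn outside -1 to 1 is refused whole. A call with a gripper value outside its range is refused whole. The fingers move at their own pace and stop on an object; the grip force is fixed at half the most. Time passes only in rows, so rows that do not move let the fingers close, or fill a call up. It gives the time, the measured TCP pose, the force and the opening at its end, in the units of the state.
- ctrl.get_obs(): the state, without advancing time (a new reading comes with each control period).
- ctrl.camera(name): name is "side" or "top"; returns the picture (480x640x3 uint8, red, green, blue); there is no depth.
- ctrl.get_calibration(name): a dict with "intrinsics" (3x3 intrinsics, pixels), "k1" (the pictures are not rectified: a ray, as slopes to the right and down, at radius r is drawn at 1 + k1 r^2 times it, then the intrinsics apply), "R" (3x3) and "t" (3): a world point X has camera coordinates R X + t. Camera axes: x right, y down, z forward; pixel columns grow to the right and rows downward; lengths in m; the calibration is good to about 2 mm. A picture is of the moment at which its call begins. get_calibration takes no time and is no camera call.
- ctrl.hand_in(): hands the job in, once; it reports no verdict.
Trained networks look in the newest picture that a camera, given by its name, has taken for a name from the list of things; names that differ only in an ending like _2 or _b are one class to them, and where a whole thing is asked for, a point or a joint stands for the part that bears it (a point fixed in the world has none). Each returns a list of dicts, best first, with "score" (0 to 1); they miss things now and then, are a little off and sometimes report something else, mostly with a low value. They report only what shows in the picture. A call takes as long as a camera call.
- ctrl.recognise(camera, target): "point" ([x, y, z] in m, in world coordinates, good to about 4 mm: the middle of the surface that is visible of it).
The state is a dict: "time_s": time; "q": joint angles; "dq": joint speeds; "joint_efforts": joint torques, N m; "eef_pos": TCP position; "eef_rot": TCP orientation; "wrist_force": force on the tool from outside, world axes, zero at the start; "torque": the same for the moment, N m; "opening": opening from 0.0 (shut) to 1.0 (fully open).
Only numpy, scipy, OpenCV 4.12 (cv2) and the standard library are available. Lean on these libraries where they do the work, as an engineer would, in place of code of your own. Each camera call takes 0.05 s, during which the arm holds its last target.

### The job

The bottle of flower-food concentrate has just been set in its hold-down stand: first swing the steel bail with the yellow tab fully down over the bottle. Then open the red safety cap: press it down, keep it pressed while you turn it anticlockwise (seen from above) by about a sixth of a turn, and lift it straight off. Finish while still holding the cap in the gripper, upright and still, about 6 cm straight above where it sat, with the bail left down, the bottle left standing in the stand and the mug, the dark bowl and the tealight left undisturbed.

Things in the scene. Friction and masses are not known exactly. Their poses are not given: they have to be found in the camera images.
- stand: Fixed wooden hold-down stand, base 130 (x) x 110 (y) x 8 mm, with a square pocket (73 mm inside, walls 5 mm thick, up to z = 30 mm) and two steel posts at the back, at x = +49.5, y = +-38 mm, up to 114 mm. Origin: centre of its underside, on the table. +x points to its back (posts), -x to its front, where the bail's tab comes down, z up.
- bail (a joint): Hinge of the steel wire bail, rad. 0 = fully down, lying level just above the bottle's shoulders (its mechanical stop); it grows as the tab rises; it starts part-way up, 0.35 to 0.75. Stiff hinge (friction about 0.10 N m): it stays where it is left; about 1 to 2 N at the tab moves it.
- bail_hinge (a point): Midpoint of the bail's level pivot axis, at (49.5, 0, 107.5) mm in the stand's frame; the axis runs along the stand's y. The bail is a U-shaped frame of 6 mm wire, 68 mm wide over its sides (sides at y = +-31 mm, so it passes either side of the cap), its front bar 118 mm from the pivot.
- bail_tab (a point): Middle of the upper face of the bail's yellow tab: 26 x 36 x 8 mm, 130 mm from the pivot axis. At joint value q it lies at about x = 49.5 - 130 cos q, z = 111.5 + 130 sin q mm in the stand's frame (when down: x = -80.5, z = 111.5, in front of the bottle). Push it down from above along this arc.
- bottle: White square plastic bottle, 70 x 70 mm, 95 mm tall to its flat shoulder, 0.6 kg, with a broad green label band, standing loose in the stand's pocket (floor 8 mm above the table, 1.5 mm play all round, so it cannot spin). Neck diameter 26 mm, top of the neck 135 mm above the origin. Origin: centre of its underside; z up.
- cap_mid (a point): Centre (half-way up) of the red ribbed push-and-turn safety cap: round, diameter 45 mm, 30 mm tall, 30 g, white index line on top along its +x axis, z up. Any yaw of grasp will do. Seated, this point lies on the bottle's axis 133 mm above the bottle's origin (cap from 118 to 148 mm).
- mug: White mug, 74 x 105 x 83 mm, bystander. Origin: centre of its underside.
- bowl: Small dark round votive bowl, 60 mm wide, 44 mm tall, bystander. Origin: centre of its underside.
- tealight: The tealight nearer the stand, diameter 38 mm, 20 mm tall, loose, bystander (another, nearer the robot, is stuck down). Origin: centre of its underside.
- cap: The same cap; origin: centre of its underside. Inner lugs sit behind 4 mm teeth, held up by a spring (4 N seated, 0.7 N more per mm). Press at least 4.5 mm down (stop at 9 mm), then turn anticlockwise seen from above: free from about 40 deg, 60 is right, stop at about 80. Freed and let go it pops up 6 mm and lifts off. Unpressed it does not turn, and never clockwise.

How it is judged:
By the outcome, as a careful person would: the job done as asked, in the order asked, and still so for the second after the job is handed in, while the arm keeps its last pose, push and grip.
It also fails if it takes over 54 s, if anything falls off the work surface, if the arm or the gripper's body presses on something with over 40 N, if the wrist force passes 120 N, or if a joint passes its speed limit or range.

## Working session

There is one attempt and no reset: what is moved stays moved. The work goes in short steps, Python scripts to look and compute and a tool call to move; the robot and the scene stay as the last step left them, time stands still between calls to the robot, and variables do not carry over. Pictures are saved under pics/ and viewed, and the job is handed in when it is done.

Besides the shell and the picture viewer there is one more tool, called after ">>>" as name(argument=value, ...) on one line, values as JSON. apply_moves: Moves the arm, as the interface text tells. Shift numbers are shares of 0.05 m and turn numbers shares of 0.12 rad, none past 1 either way. Its arguments: {"type":"object","properties":{"plan":{"type":"string"}},"required":["plan"]}

```bash
mkdir -p pics; ls
python3 - <<'E'
from bench import ctrl
import cv2
o=ctrl.get_obs(); print(o)
for n in("side","top"):
    im=ctrl.camera(n); cv2.imwrite(f"pics/{n}0.png",im[:,:,::-1])
    c=ctrl.get_calibration(n); print(n,c)
for n in("side","top"):
    for t in("stand","bail_tab","cap_mid","bottle","mug","bowl","tealight"):
        r=ctrl.recognise(n,t); print(n,t,[(x['point'],round(x['score'],2)) for x in r[:2]])
print(ctrl.tcp_to_tips, ctrl.get_obs()['time_s'])
E
```

```text
pics
{'time_s': 0.0, 'q': array([ 1.13269684e+00,  1.81521522e-01,  1.60802665e+00, -5.31605782e-06,
        1.35375842e+00, -2.06293038e-01]), 'dq': array([-0.00131771, -0.00044349,  0.00022494,  0.00109218,  0.00148081,
        0.00034324]), 'joint_efforts': array([ 3.26919391e-03, -4.44877839e+01, -3.51338053e+01,  2.39609420e-05,
        9.02444765e-03,  4.07427308e-05]), 'eef_pos': array([0.13184948, 0.55913535, 0.24138609]), 'eef_rot': array([-0.55419446,  0.55473926,  0.43828228, -0.43936487]), 'wrist_force': array([-0.4775381 , -0.76225843, -0.54943237]), 'torque': array([ 0.01707996, -0.05459075, -0.06889413]), 'opening': 0.998891866537313}
side {'intrinsics': array([[486.41378162,   0.        , 319.32662074],
       [  0.        , 486.41378162, 236.72290792],
       [  0.        ,   0.        ,   1.        ]]), 'k1': 0.03937126318927351, 'R': array([[ 1.40493510e-02, -9.99819546e-01,  1.27863404e-02],
       [-7.61128836e-01, -1.89864679e-02, -6.48322766e-01],
       [ 6.48448542e-01, -6.23538299e-04, -7.61258235e-01]]), 't': array([-0.22376918,  0.42704162,  0.64423568])}

[... 472 characters left out ...]
5114, -0.2752, 0.1525], 0.68), ([0.4738, -0.248, 0.1532], 0.58)]
side cap_mid [([0.5142, -0.2746, 0.1533], 0.8)]
side bottle [([0.498, -0.2721, 0.0828], 0.87)]
side mug [([0.6632, -0.0396, 0.0636], 0.83)]
side bowl [([0.31, -0.3875, 0.026], 0.9)]
side tealight [([0.3368, -0.2731, 0.0143], 0.66)]
top stand [([0.5055, -0.2787, 0.0088], 0.96)]
top bail_tab [([0.4954, -0.2524, 0.1499], 0.77)]
top cap_mid [([0.5221, -0.2747, 0.1573], 0.65)]
top bottle [([0.5055, -0.2642, 0.1007], 0.69), ([0.4957, -0.2526, 0.152], 0.36)]
top mug [([0.6428, -0.0379, 0.0347], 0.86), ([0.5078, -0.269, 0.1019], 0.52)]
top bowl [([0.3104, -0.3853, 0.0228], 0.89)]
top tealight [([0.338, -0.2682, 0.0123], 0.6)]
0.011 0.8
```

View pics/side0.png

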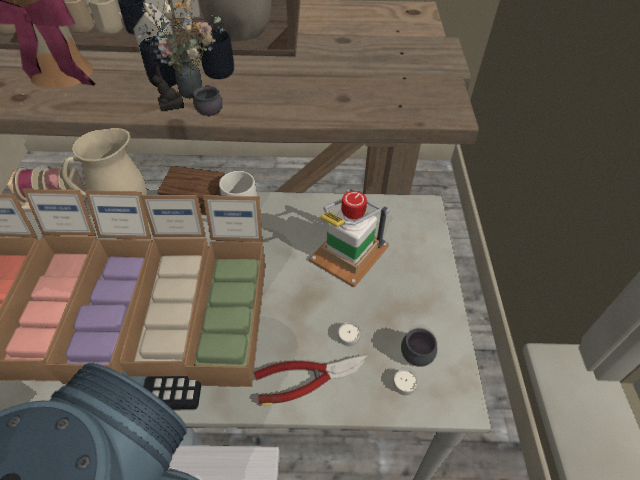

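View pics/top0.png

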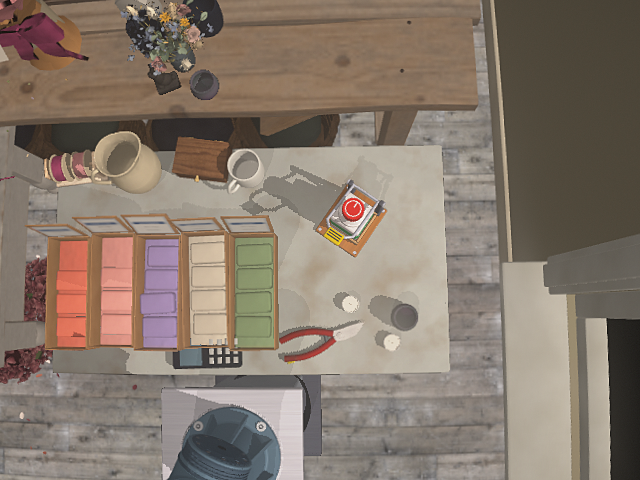

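The stand is at about (352,222) in the top picture, with the tab at (335,237) and the cap at (354,209). In the side picture the tab is at (333,218) and the cap at (355,204). I'll zoom in.

Run:
```python
import cv2
s=cv2.imread("pics/side0.png");t=cv2.imread("pics/top0.png")
a=cv2.resize(s[180:290,295:405],None,fx=7,fy=5.4,interpolation=cv2.INTER_CUBIC)
cv2.imwrite("pics/side0z.png",cv2.resize(s[180:290,295:405],(600,600),interpolation=cv2.INTER_CUBIC))
cv2.imwrite("pics/top0z.png",cv2.resize(t[170:270,300:400],(600,600),interpolation=cv2.INTER_CUBIC))
```

```text
(no output)
```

View pics/side0z.png

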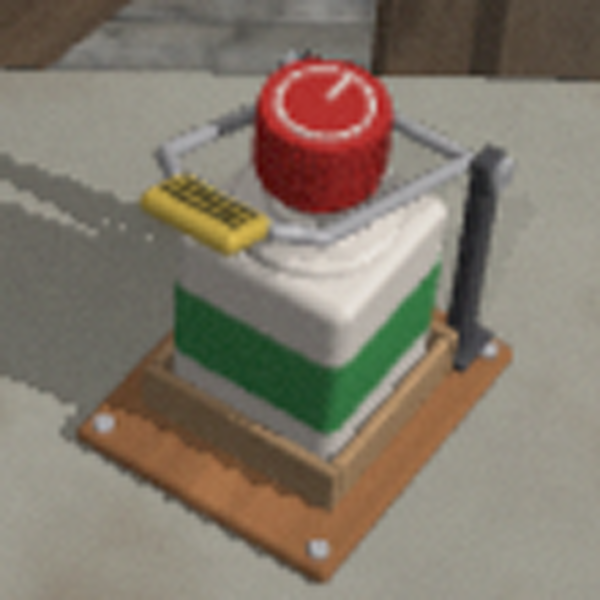

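View pics/top0z.png

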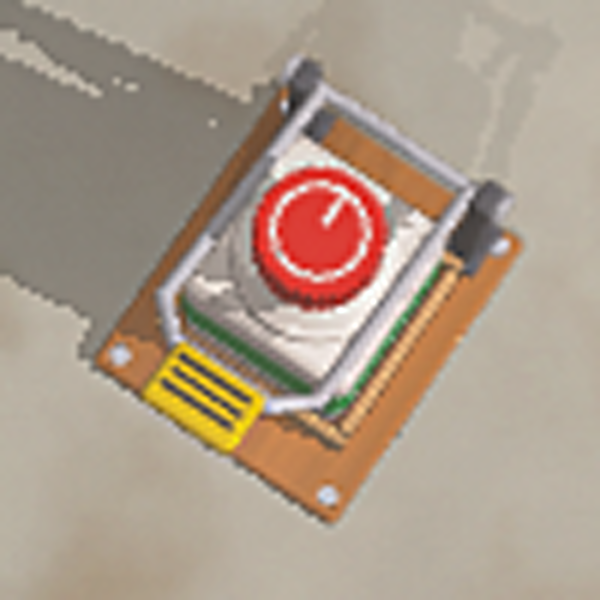

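```bash
cat > h.py <<'E'
import numpy as np, cv2
from bench import ctrl
from scipy.spatial.transform import Rotation as Ro
from scipy.optimize import least_squares
def proj(n,X):
    c=ctrl.get_calibration(n); p=c['R']@np.asarray(X,float)+c['t']; s=p[:2]/p[2]; s=s*(1+c['k1']*(s@s))
    return (c['intrinsics']@np.r_[s,1])[:2]
def st2w(P,x,y,yaw):
    c,s=np.cos(yaw),np.sin(yaw); return np.array([x+c*P[0]-s*P[1],y+s*P[0]+c*P[1],P[2]])
def tab(q,dz=0): return np.array([.0495-.13*np.cos(q)-.004*np.sin(q)*1,0,.1075+.13*np.sin(q)+.004*np.cos(q)])
T=lambda u,v:np.array([300+u/6-.5*(1-1/6),170+v/6-.4])
S=lambda u,v:np.array([295+u/5.4545-.4,180+v/5.4545-.4])
def pose():
    o=ctrl.get_obs(); w=o['eef_rot']; return o['eef_pos'],Ro.from_quat([w[1],w[2],w[3],w[0]])
E
cat > fit.py <<'E'
from h import *
F=[("top",T(95,360),(-.065,.055,.008)),("top",T(330,522),(-.065,-.055,.008)),("top",T(522,238),(.065,-.055,.008)),
("top",T(205,397),"tab"),("top",T(320,232),(0,0,.156)),
("side",S(322,578),(-.065,-.055,.006)),("side",S(82,432),(-.065,.055,.006)),("side",S(512,352),(.065,-.055,.008)),
("side",S(206,208),"tab"),("side",S(326,100),(0,0,.156))]
def f(p):
    r=[]
    for n,uv,P in F:
        P=tab(p[3]) if isinstance(P,str) else P
        r+=list(proj(n,st2w(P,*p[:3]))-uv)
    return r
s=least_squares(f,[.5,-.275,-.64,.5]); print(s.x); print(np.round(s.fun.reshape(-1,2),1))
p=s.x
print("tab",st2w(tab(p[3]),*p[:3]),"tabdown",st2w(tab(0),*p[:3]))
pos,R=pose(); print(pos,R.as_matrix())
E
python3 fit.py
```

```text
[ 0.52504919 -0.27742181 -0.61493203  0.44034875]
[[-1.1  0. ]
 [ 0.3  0.4]
 [ 0.5  0.3]
 [-1.   0.3]
 [-0.4 -0.3]
 [ 1.1  0.3]
 [-1.2 -0.2]
 [ 1.4 -1.1]
 [ 0.  -0.4]
 [ 0.3  0.3]]
tab [ 0.46803288 -0.23715201  0.16653156] tabdown [ 0.45929578 -0.23098111  0.1115    ]
[0.13208356 0.55964685 0.24232331] [[ 2.29716324e-01  3.87897318e-05 -9.73257627e-01]
 [ 9.73257626e-01  4.65466741e-05  2.29716326e-01]
 [ 5.42125403e-05 -9.99999998e-01 -2.70598714e-05]]
```

```bash
cat >> h.py <<'E'
def rows(way,claw):
    """way: list of (xyz, n, wy share per row); prints rows in calls of 5, from the present pose"""
    p,R=pose(); p=p.copy(); out=[]
    for tgt,n,wy in way:
        for i in range(n):
            d=(np.array(tgt)-p)/(n-i); sh=np.round(R.inv().apply(d)/.05,2)
            p=p+R.apply(sh*.05); R=R*Ro.from_rotvec([0,.12*wy,0])
            out.append(" ".join("%g"%v for v in (*sh,0,wy,0,claw)))
    for i in range(0,len(out),5): print("; ".join(out[i:i+5]))
E
python3 -c "
from h import *
rows([((.30,.28,.28),8,1),((.468,-.237,.22),12,1)],0)"
```

```text
-0.58 -0.09 -0.57 0 1 0 0; -0.51 -0.09 -0.63 0 1 0 0; -0.43 -0.1 -0.69 0 1 0 0; -0.35 -0.09 -0.74 0 1 0 0; -0.26 -0.1 -0.78 0 1 0 0
-0.16 -0.09 -0.8 0 1 0 0; -0.06 -0.1 -0.81 0 1 0 0; 0.03 -0.09 -0.82 0 1 0 0; -0.06 0.1 -0.9 0 1 0 0; 0.05 0.1 -0.9 0 1 0 0
0.16 0.1 -0.89 0 1 0 0; 0.26 0.1 -0.87 0 1 0 0; 0.37 0.1 -0.83 0 1 0 0; 0.46 0.1 -0.78 0 1 0 0; 0.55 0.1 -0.72 0 1 0 0
0.64 0.1 -0.65 0 1 0 0; 0.71 0.1 -0.57 0 1 0 0; 0.77 0.1 -0.48 0 1 0 0; 0.82 0.1 -0.38 0 1 0 0; 0.86 0.1 -0.27 0 1 0 0
```

>>> apply_moves(plan="-0.58 -0.09 -0.57 0 1 0 0; -0.51 -0.09 -0.63 0 1 0 0; -0.43 -0.1 -0.69 0 1 0 0; -0.35 -0.09 -0.74 0 1 0 0; -0.26 -0.1 -0.78 0 1 0 0")

```text
time_s: 1.3
eef_pos: [0.2373, 0.3834, 0.2661]
eef_rot: [0.66, -0.66, -0.254, 0.254]
wrist_force: [1.3, -0.0, 0.6]
opening: 0.145
```

>>> apply_moves(plan="-0.16 -0.09 -0.8 0 1 0 0; -0.06 -0.1 -0.81 0 1 0 0; 0.03 -0.09 -0.82 0 1 0 0; -0.06 0.1 -0.9 0 1 0 0; 0.05 0.1 -0.9 0 1 0 0")

```text
time_s: 1.8
eef_pos: [0.3283, 0.1925, 0.2703]
eef_rot: [0.706, -0.705, -0.048, 0.047]
wrist_force: [1.3, -0.9, -0.6]
opening: 0.002
```

>>> apply_moves(plan="0.16 0.1 -0.89 0 1 0 0; 0.26 0.1 -0.87 0 1 0 0; 0.37 0.1 -0.83 0 1 0 0; 0.46 0.1 -0.78 0 1 0 0; 0.55 0.1 -0.72 0 1 0 0")

```text
time_s: 2.3
eef_pos: [0.3979, -0.0236, 0.2451]
eef_rot: [-0.688, 0.688, -0.163, 0.164]
wrist_force: [0.3, -0.1, 0.8]
opening: 0.002
```

>>> apply_moves(plan="0.64 0.1 -0.65 0 1 0 0; 0.71 0.1 -0.57 0 1 0 0; 0.77 0.1 -0.48 0 1 0 0; 0.82 0.1 -0.38 0 1 0 0; 0.86 0.1 -0.27 0 1 0 0")

```text
time_s: 2.8
eef_pos: [0.4685, -0.2391, 0.2196]
eef_rot: [0.609, -0.609, 0.359, -0.36]
wrist_force: [0.9, 0.4, 0.9]
opening: -0.001
```

Run:
```python
from h import *
im=ctrl.camera("side"); cv2.imwrite("pics/side1.png",cv2.resize(im[120:300,260:440,::-1],(600,600)))
p,R=pose();print(p,R.as_matrix().round(3),ctrl.get_obs()['q'])
# remaining to just above tab then press along arc: (x,y, z tcp = tab z+.011)
rows([((.468,-.237,.183),2,0)],0)
```

```text
[ 0.46972944 -0.24507275  0.21862764] [[ 0.475  0.001  0.88 ]
 [-0.88  -0.004  0.475]
 [ 0.004 -1.    -0.001]] [-0.70376682  0.1011373   1.74643329 -0.00232075  1.29105788  0.37256375]
-0.08 0.36 0.02 0 0 0 0; -0.08 0.35 0.03 0 0 0 0
```

View pics/side1.png

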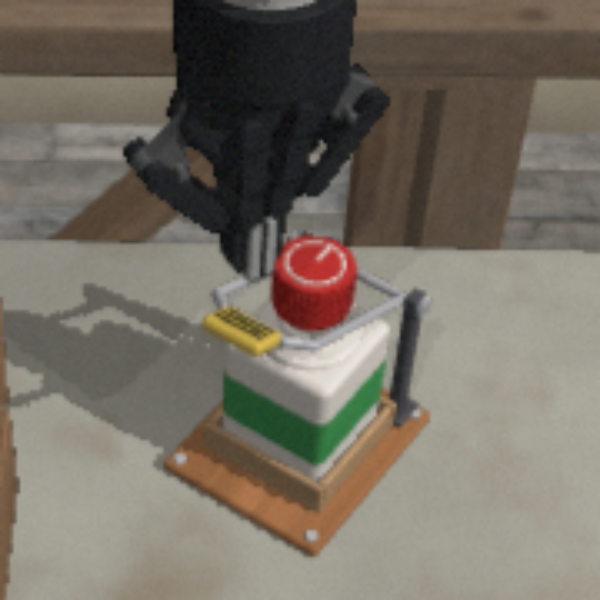

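>>> apply_moves(plan="0 0.12 0 0 1 0 0; 0 0.12 0 0 1 0 0; 0 0.12 0 0 1 0 0; 0 0.12 0 0 1 0 0; 0 0.12 0 0 1 0 0")

```text
time_s: 3.35
eef_pos: [0.4682, -0.237, 0.1896]
eef_rot: [-0.476, 0.476, -0.523, 0.523]
wrist_force: [-0.5, -0.0, -0.5]
opening: 0.005
```

Run:
```python
from h import *
im=ctrl.camera("side"); cv2.imwrite("pics/side2.png",cv2.resize(im[120:300,260:440,::-1],(600,600)))
im=ctrl.camera("top"); cv2.imwrite("pics/top2.png",cv2.resize(im[120:300,260:440,::-1],(600,600)))
p,R=pose();print(p,R.as_matrix().round(3))
rows([((.468,-.237,.176),1,0),((.4645,-.235,.152),1,0),((.4612,-.2325,.1365),1,0),((.4593,-.231,.1235),1,0),((.4593,-.231,.1205),1,0)],0)
```

```text
[ 0.46779324 -0.23663386  0.18898864] [[-0.091 -0.001  0.996]
 [-0.996  0.001 -0.091]
 [-0.001 -1.    -0.001]]
0.01 0.26 0.01 0 0 0 0; -0.04 0.48 -0.08 0 0 0 0; -0.04 0.31 -0.07 0 0 0 0; -0.03 0.26 -0.04 0 0 0 0; 0 0.06 0 0 0 0 0
```

View pics/side2.png

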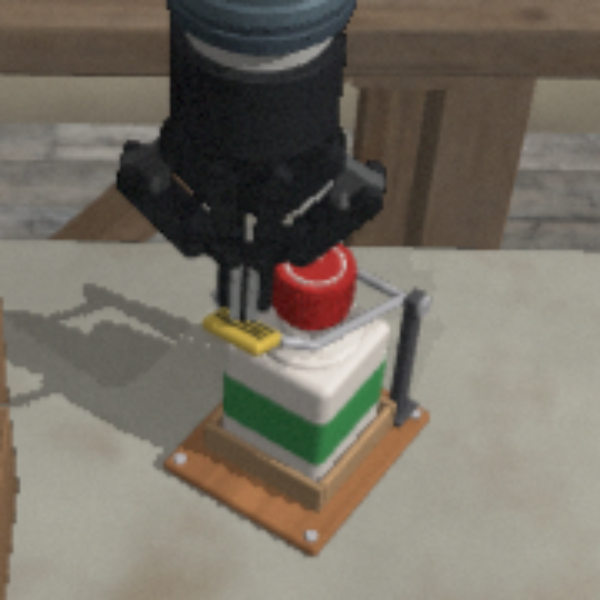

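View pics/top2.png

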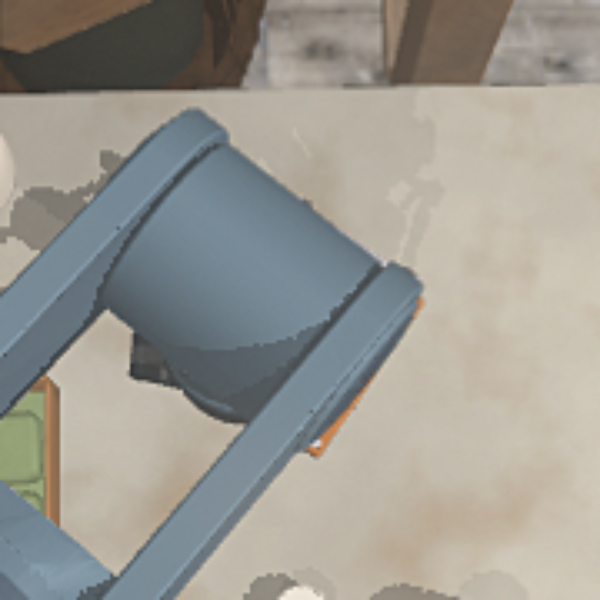

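In the side view the fingertips at (245,322) in the zoom sit just over the yellow tab, and the linkage clears the cap sideways. I'll press down along the arc.

>>> apply_moves(plan="0.01 0.26 0.01 0 0 0 0; -0.04 0.36 -0.06 0 0 0 0; -0.03 0.28 -0.06 0 0 0 0; -0.02 0.2 -0.04 0 0 0 0; -0.02 0.16 -0.03 0 0 0 0")

```text
time_s: 3.95
eef_pos: [0.4596, -0.2311, 0.1259]
eef_rot: [0.477, -0.477, 0.522, -0.522]
wrist_force: [0.6, -0.4, 0.6]
opening: -0.003
```

Run:
```python
from h import *
im=ctrl.camera("side"); cv2.imwrite("pics/side3.png",cv2.resize(im[120:300,260:440,::-1],(600,600)))
p,R=pose();o=ctrl.get_obs();print(p,o['wrist_force'],o['torque'])
```

```text
[ 0.45882148 -0.23052365  0.12485419] [-0.31852633  0.10097848 -1.84479618] [0.01440476 0.04748609 0.01225203]
```

View pics/side3.png

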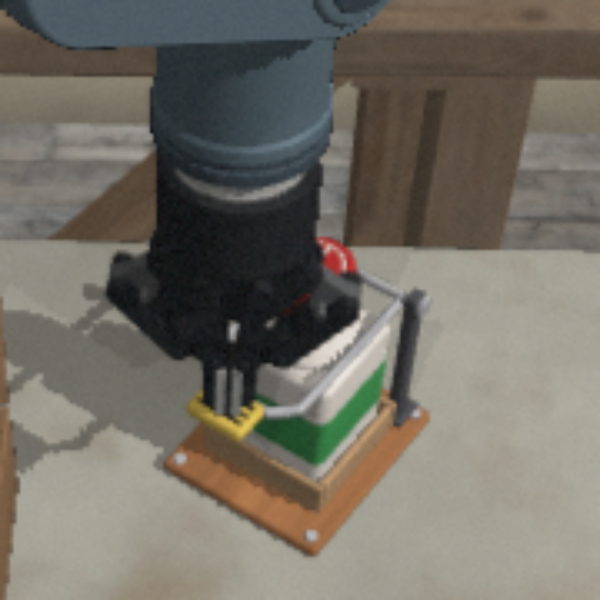

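>>> apply_moves(plan="0 0.02 0 0 0 0 0; 0 0.02 0 0 0 0 0; 0 0.02 0 0 0 0 0; 0 0 0 0 0 0 0; 0 0 0 0 0 0 0")

```text
time_s: 4.5
eef_pos: [0.46, -0.2315, 0.1241]
eef_rot: [-0.477, 0.477, -0.522, 0.522]
wrist_force: [-0.5, 0.2, 0.7]
opening: 0.0
```

>>> apply_moves(plan="0 0.02 0 0 0 0 0; 0 0.02 0 0 0 0 0; 0 0.02 0 0 0 0 0; 0 0 0 0 0 0 0; 0 0 0 0 0 0 0")

```text
time_s: 5.0
eef_pos: [0.46, -0.2314, 0.1223]
eef_rot: [-0.477, 0.477, -0.522, 0.522]
wrist_force: [-5.7, 2.2, 12.4]
opening: -0.001
```

>>> apply_moves(plan="0 -0.4 0 0 0 0 0; 0 -0.6 0 0 0 0 0; 0 -0.6 0 0 0 0 0.85; 0 -0.6 0 0 0 0 0.85; 0 0 0 0 0 0 0.85")

```text
time_s: 5.5
eef_pos: [0.4618, -0.2328, 0.2355]
eef_rot: [-0.477, 0.477, -0.519, 0.525]
wrist_force: [-0.6, -0.2, 0.6]
opening: 0.509
```

Run:
```python
from h import *
im=ctrl.camera("side"); cv2.imwrite("pics/side4.png",im[:,:,::-1]);cv2.imwrite("pics/side4z.png",cv2.resize(im[180:290,295:405,::-1],(600,600),interpolation=cv2.INTER_CUBIC))
p,R=pose();o=ctrl.get_obs();print(p,o['wrist_force'],o['opening'],R.as_matrix().round(3))
print([proj("side",st2w(tab(q),.525,-.2774,-.615)) for q in (0,.05,.1)])
rows([((.525,-.2774,.22),2,0)],0.85)
```

```text
[ 0.46081817 -0.23210941  0.23302484] [ 0.08447866  0.37391342 -0.90530771] 0.5935944994293523 [[-0.09   0.004  0.996]
 [-0.996 -0.003 -0.09 ]
 [ 0.003 -1.     0.004]]
[array([327.84983476, 242.16441351]), array([327.93422921, 239.80703504]), array([328.12720924, 237.3177444 ])]
0.39 0.13 0.68 0 0 0 0.85; 0.4 0.14 0.68 0 0 0 0.85
```

View pics/side4z.png

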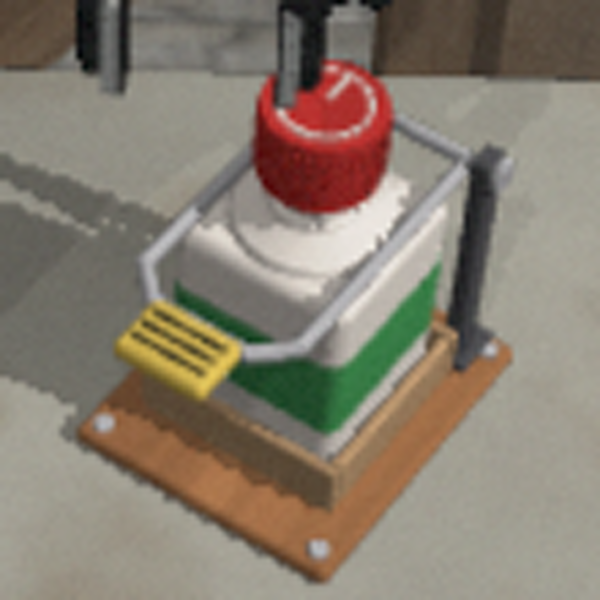

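The bail is fully down: the tab centre is at zoom (184,340), which is pixel (328.6,242), and 242.2 is predicted for q=0. Next I'll go over the cap.

>>> apply_moves(plan="0.4 0 0.68 0 0 0 0.85; 0.4 0.1 0.68 0 0 0 0.85; 0 0.4 0 0 0 0 0.85; 0 0 0 0 0 0 0.85; 0 0 0 0 0 0 0.85")

```text
time_s: 6.05
eef_pos: [0.5227, -0.2762, 0.204]
eef_rot: [0.477, -0.477, 0.523, -0.521]
wrist_force: [0.8, -0.3, -0.1]
opening: 0.847
```

Run:
```python
from h import *
im=ctrl.camera("side"); cv2.imwrite("pics/side5z.png",cv2.resize(im[150:290,280:420,::-1],(600,600),interpolation=cv2.INTER_CUBIC))
p,R=pose();o=ctrl.get_obs();print(p,o['wrist_force'],o['opening'],R.as_matrix().round(3))
rows([((.525,-.2774,.139),4,0)],0.85)
```

```text
[ 0.52318314 -0.27657283  0.20523246] [ 0.13719796 -0.33742745  0.23302946] 0.8486920196523612 [[-0.09  -0.001  0.996]
 [-0.996  0.001 -0.09 ]
 [-0.001 -1.    -0.002]]
0 0.33 0.01 0 0 0 0.85; 0 0.33 0.01 0 0 0 0.85; 0.01 0.33 0.01 0 0 0 0.85; 0 0.33 0.01 0 0 0 0.85
```

View pics/side5z.png

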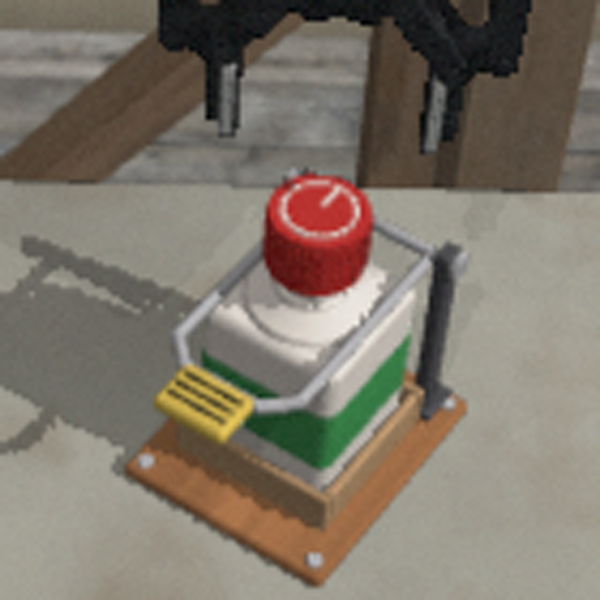

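>>> apply_moves(plan="0 0.28 0.02 0 0 0 0.85; 0 0.28 0.02 0 0 0 0.85; 0.01 0.28 0 0 0 0 0.85; 0.01 0.28 0 0 0 0 0.85; 0 0.28 0 0 0 0 0.85")

```text
time_s: 6.6
eef_pos: [0.5254, -0.2782, 0.1342]
eef_rot: [0.477, -0.477, 0.522, -0.522]
wrist_force: [1.1, -0.7, 0.2]
opening: 0.849
```

Run:
```python
from h import *
im=ctrl.camera("side"); cv2.imwrite("pics/side6z.png",cv2.resize(im[150:290,280:420,::-1],(600,600),interpolation=cv2.INTER_CUBIC))
p,R=pose();o=ctrl.get_obs();print(p,o['wrist_force'],o['opening'])
```

```text
[ 0.52417299 -0.27724716  0.1315772 ] [-1.63798619  0.72828867 -2.03322322] 0.8521671620170294
```

View pics/side6z.png

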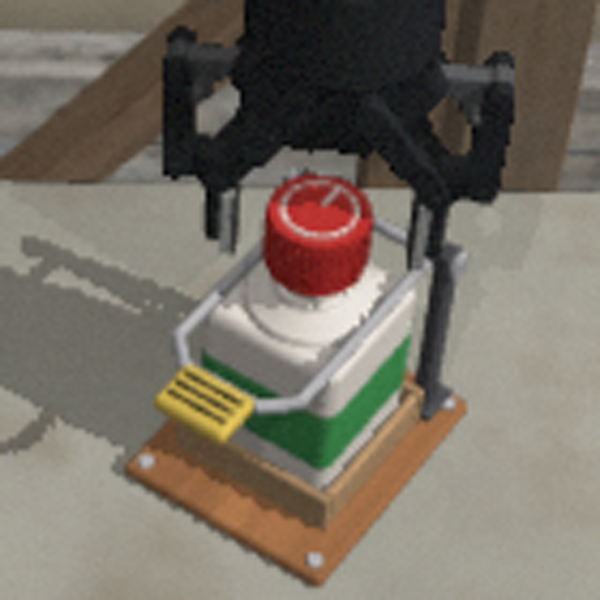

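The pads straddle the cap at zoom (228,230) and (420,240), with the cap at (320,235). Closing now.

>>> apply_moves(plan="0 0 0 0 0 0 0; 0 0 0 0 0 0 0; 0 0 0 0 0 0 0; 0 0 0 0 0 0 0; 0 0 0 0 0 0 0")

```text
time_s: 7.15
eef_pos: [0.526, -0.2782, 0.1364]
eef_rot: [-0.477, 0.477, -0.522, 0.522]
wrist_force: [-0.4, 4.4, 2.9]
opening: 0.501
```

>>> apply_moves(plan="0 0 0 0 0 0 0; 0 0 0 0 0 0 0; 0 0 0 0 0 0 0; 0 0 0 0 0 0 0; 0 0 0 0 0 0 0")

```text
time_s: 7.65
eef_pos: [0.526, -0.2784, 0.1362]
eef_rot: [-0.477, 0.477, -0.522, 0.522]
wrist_force: [-0.6, 4.4, 5.3]
opening: 0.498
```

Run:
```python
from h import *
im=ctrl.camera("side"); cv2.imwrite("pics/side7z.png",cv2.resize(im[150:290,280:420,::-1],(600,600),interpolation=cv2.INTER_CUBIC))
p,R=pose();o=ctrl.get_obs();print(p,o['wrist_force'],o['torque'],o['opening'])
```

```text
[ 0.52597803 -0.27841737  0.13614967] [-0.37107593  4.52877015  5.39713858] [ 0.6172484   0.10143645 -0.0127729 ] 0.5027981688567501
```

View pics/side7z.png

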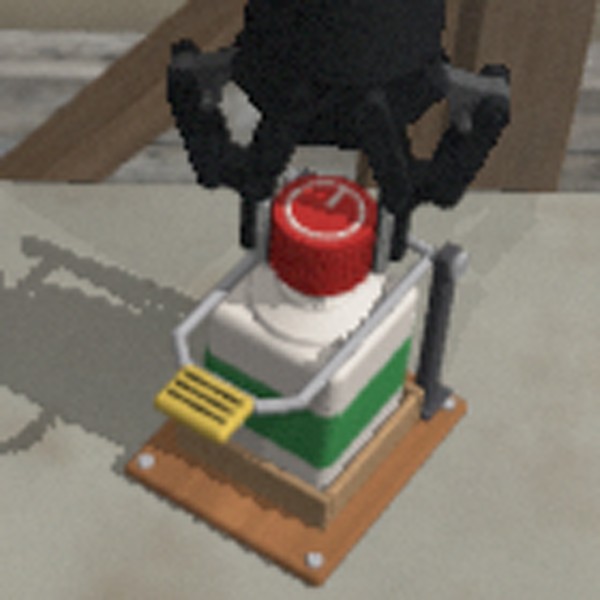

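Gripped. There is a 4.5 N sideways load, so I'll ease 1.5 mm toward +y while pressing down.

>>> apply_moves(plan="-0.03 0.02 0 0 0 0 0; 0 0.04 0 0 0 0 0; 0 0.04 0 0 0 0 0; 0 0.04 0 0 0 0 0; 0 0 0 0 0 0 0")

```text
time_s: 8.2
eef_pos: [0.5262, -0.2769, 0.1293]
eef_rot: [-0.477, 0.477, -0.522, 0.522]
wrist_force: [-0.2, 4.6, 8.5]
opening: 0.503
```

>>> apply_moves(plan="0 0.01 0 0 -0.6 0 0; 0 0 0 0 -0.9 0 0; 0 0 0 0 -0.9 0 0; 0 0 0 0 -0.9 0 0; 0 0 0 0 -0.9 0 0")

```text
time_s: 8.7
eef_pos: [0.5262, -0.2767, 0.1291]
eef_rot: [0.593, -0.593, 0.385, -0.385]
wrist_force: [-0.8, 6.0, 8.9]
opening: 0.502
```

Run:
```python
from h import *
im=ctrl.camera("side"); cv2.imwrite("pics/side8z.png",cv2.resize(im[150:290,280:420,::-1],(600,600),interpolation=cv2.INTER_CUBIC))
p,R=pose();o=ctrl.get_obs();print(p,o['wrist_force'],o['torque'],o['opening'],R.as_matrix().round(3))
```

```text
[ 0.52612552 -0.27665905  0.12900347] [-0.37486493  5.08479051  9.25785882] [ 0.8902959   0.31289843 -0.02861494] 0.5039388568299479 [[ 0.411  0.     0.911]
 [-0.911  0.     0.411]
 [-0.    -1.     0.   ]]
```

View pics/side8z.png

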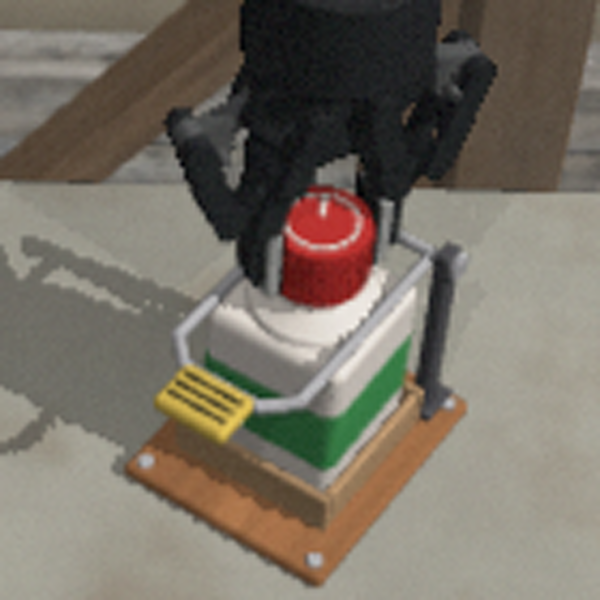

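The index line is turning with the gripper: it now points straight up, from up-right before. I'll finish the 60 degrees.

>>> apply_moves(plan="0 0 0 0 -0.9 0 0; 0 0 0 0 -0.9 0 0; 0 0 0 0 -0.9 0 0; 0 0 0 0 -0.9 0 0; 0 0 0 0 -0.9 0 0")

```text
time_s: 9.25
eef_pos: [0.526, -0.2766, 0.1289]
eef_rot: [0.674, -0.674, 0.213, -0.213]
wrist_force: [-1.9, 6.7, 9.4]
opening: 0.502
```

Run:
```python
from h import *
im=ctrl.camera("side"); cv2.imwrite("pics/side9z.png",cv2.resize(im[150:290,280:420,::-1],(600,600),interpolation=cv2.INTER_CUBIC))
p,R=pose();o=ctrl.get_obs();print(p,o['wrist_force'],o['torque'],o['opening'],R.as_matrix().round(3))
```

```text
[ 0.5259665  -0.27651661  0.12889774] [-2.56998854  5.63368686  9.50459744] [ 0.93194307  0.38014583 -0.09979295] 0.5009084944202092 [[ 0.821  0.     0.57 ]
 [-0.57   0.001  0.821]
 [-0.    -1.     0.   ]]
```

View pics/side9z.png

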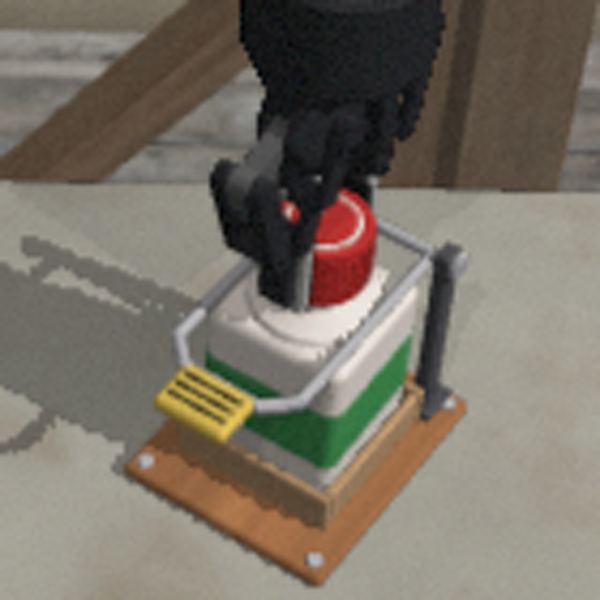

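>>> apply_moves(plan="0 -0.05 0 0 0 0 0; 0 -0.08 0 0 0 0 0; 0 -0.08 0 0 0 0 0; 0 -0.08 0 0 0 0 0; 0 -0.05 0 0 0 0 0")

```text
time_s: 9.8
eef_pos: [0.5257, -0.277, 0.1452]
eef_rot: [-0.674, 0.674, -0.215, 0.215]
wrist_force: [-0.1, 1.1, -1.5]
opening: 0.502
```

>>> apply_moves(plan="0 -0.2 0 0 0 0 0; 0 -0.25 0 0 0 0 0; 0 -0.25 0 0 0 0 0; 0 -0.2 0 0 0 0 0; 0 -0.1 0 0 0 0 0")

```text
time_s: 10.3
eef_pos: [0.5266, -0.2775, 0.1975]
eef_rot: [-0.673, 0.674, -0.214, 0.216]
wrist_force: [0.5, -0.0, -0.7]
opening: 0.502
```

>>> apply_moves(plan="0 0 0 0 0 0 0; 0 0 0 0 0 0 0; 0 0 0 0 0 0 0; 0 0 0 0 0 0 0; 0 0 0 0 0 0 0")

```text
time_s: 10.8
eef_pos: [0.5257, -0.2768, 0.1948]
eef_rot: [0.674, -0.674, 0.215, -0.214]
wrist_force: [0.2, 0.4, -0.3]
opening: 0.503
```

Run:
```python
from h import *
im=ctrl.camera("side"); cv2.imwrite("pics/side10.png",im[:,:,::-1]); cv2.imwrite("pics/side10z.png",cv2.resize(im[130:290,270:430,::-1],(600,600),interpolation=cv2.INTER_CUBIC))
p,R=pose();o=ctrl.get_obs();print(p,o['wrist_force'],o['torque'],o['opening'],o['time_s'],R.as_matrix().round(3))
print(proj("side",(.525,-.2774,.156)),proj("side",(.525,-.2774,.216)))
```

```text
[ 0.52575169 -0.27679161  0.1949261 ] [-0.11797964 -0.16842433 -0.71178934] [ 0.03997183 -0.0748587   0.0072345 ] 0.4994381165392407 10.85 [[ 0.816 -0.     0.579]
 [-0.579  0.     0.816]
 [-0.001 -1.     0.   ]]
[354.69750489 198.27789598] [357.13908031 173.03491864]
```

View pics/side10z.png

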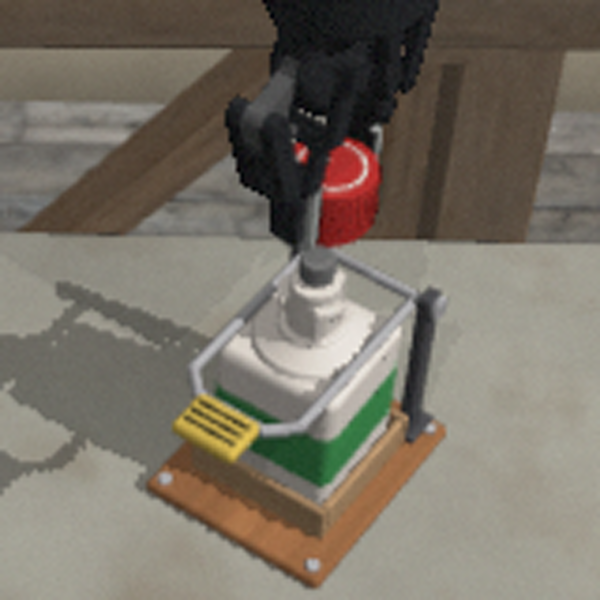

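View pics/side10.png

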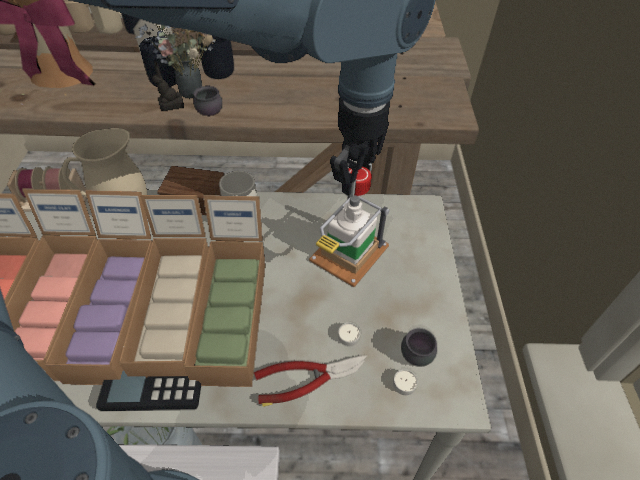

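The cap is free and held upright at about 58 mm. The bail is down at tab zoom (217,428), the bottle is in the stand, and the mug, bowl and tealight are unmoved. I'll raise it 2 mm and settle.

>>> apply_moves(plan="0 -0.04 0 0 0 0 0; 0 0 0 0 0 0 0; 0 0 0 0 0 0 0; 0 0 0 0 0 0 0; 0 0 0 0 0 0 0")

```text
time_s: 11.35
eef_pos: [0.5259, -0.2769, 0.1973]
eef_rot: [-0.674, 0.674, -0.215, 0.215]
wrist_force: [0.1, 0.6, -0.5]
opening: 0.501
```

Run:
```python
from h import *
o=ctrl.get_obs();print(o['eef_pos'],o['dq'].round(3),o['opening'])
im=ctrl.camera("side"); a=cv2.imread("pics/side0.png")[:,:,::-1]
for n,(x,y) in dict(mug=(238,188),bowl=(420,346),tea=(348,333)).items():
    r,sh=25,6; t=a[y-r:y+r,x-r:x+r]; m=cv2.matchTemplate(im[y-r-sh:y+r+sh,x-r-sh:x+r+sh].copy(),t.copy(),cv2.TM_CCOEFF_NORMED); print(n,m.max(),np.array(np.unravel_index(m.argmax(),m.shape))-sh)
print(ctrl.hand_in())
```

```text
[ 0.52586131 -0.27688994  0.19728332] [-0.001 -0.    -0.001  0.001  0.001 -0.   ] 0.5012291849978296
mug 0.6200467 [0 0]
bowl 0.99866575 [0 0]
tea 0.99588084 [0 0]
the job is handed in; nothing more can be done
None
```

The job is done and handed in at about 11.4 s. I found the stand from both camera pictures, swung the bail down, pressed and turned the cap, and lifted it straight off.

- **Bail:** I pressed the tab with the shut fingertips until it met its stop, at about 12 N. Afterwards its image position matched the fully-down pose to within a pixel, and it was still down in the last side picture I viewed, with the cap already off.
- **Cap:** I gripped it, pressed it about 7 mm (8.5–9.5 N), turned it about 60° anticlockwise while pressed, and lifted. It came free with no resistance. There was a steady sideways load of about 5 N during the turn, which disappeared once it came off.
- **End state:** The cap is held upright and still, about 6 cm above where it sat. That height is estimated from the arm position and the side picture, so allow a millimetre or two. The bottle is still standing in the stand.
- **Bystanders:** A before-and-after image comparison showed no shift of the bowl or tealight. The mug also showed no shift, but its match was weak (0.62). The arm's changed shadow is the likely cause, and the tool never went near it.

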